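# Find the weighted candle stand

### The job

One of two look-alike turned candle stands has fallen over: stand it back upright on the bench and let go of it. Then weigh the pair by feel, lifting each clear of the bench in turn, first the one that had fallen and then (with the first back standing on the bench) the other. Finish with the program ending while the gripper holds the heavier one upright and still over the middle of the round cork pad, its foot about 10 cm above the pad, the lighter one standing upright and free on the bare bench, and the other things on the bench left where they are.

Things in the scene. Friction and masses are not known exactly. Their poses are not given: they have to be found in the camera images.
- stand_a_mid (a point): Centre of the FALLEN candle stand, half-way up on its axis, 65 mm from foot and top. Brown wood: square plinth 56 x 56 x 56 mm, round neck 30 mm in diameter and 74 mm long above it (a dark bead 52 mm wide, 10 mm high at the neck's root); 130 mm tall. z axis runs foot to top, level at the start; upright on the bench this point is 65 mm up.
- stand_b_mid (a point): Centre of the STANDING candle stand, half-way up, 65 mm above the foot; same looks and size as the fallen one. z axis foot to top, x and y square to the plinth's sides. Each stand weighs 0.23 to 0.52 kg, hidden; the two differ by at least 0.12 kg, and which is heavier changes from run to run.
- stand_a_foot (a point): Centre of the underside of the fallen stand's plinth, same axes; 65 mm from its centre point.
- stand_b_foot (a point): Centre of the underside of the standing stand's plinth, same axes; 65 mm below its centre point.
- pad_top (a point): Centre of the top face of the round cork hand-over pad with a green middle, 100 mm in diameter and 5 mm thick, fixed on the bench; z up.
- stand_a: The fallen stand; origin at the centre of its plinth cube, 28 mm from the foot, z axis from foot to top. At the start it lies on one flat side of the plinth, its axis 28 mm above the bench, the neck in the air, its top pointing to the robot's left (+y), or up to 40 degrees from that towards +x, or up to 10 degrees towards -x.
- stand_b: The standing stand; origin at the centre of its plinth cube, 28 mm above the foot, z axis from foot to top.
- glue: Bystander, to be left alone: white glue bottle with yellow label and orange cap, 52 dia x 150 high (mm); origin at the middle of its underside.
- bowl: Bystander, to be left alone: small turned pale wooden bowl, 120 dia x 55 high (mm); origin at the middle of its underside.
- mallet: Bystander, to be left alone: hammer lying flat, 260 long (mm); origin at the middle of its underside.
- tape: Bystander, to be left alone: roll of blue tape lying flat, 90 dia x 24 high (mm); origin at the middle of its underside.
- wax: Bystander, to be left alone: amber glass jar with brass lid, 68 dia x 60 high (mm); origin at the middle of its underside.
- offcut: Bystander, to be left alone: dark wood offcut, 110 x 40 x 30 (mm); origin at the middle of its underside.
Mind the look-alikes: they are no part of the job. What is shaped like the stand_b but blue or pink is not meant.

How it is judged (in metres and radians):
On the way, in this order (a step that is already met when the one before it is completed fails the run):
1. the fallen stand is upright on the bench and let go (angle between stand_a_mid's own z axis and vertical below 0.12 rad and height (world z) of stand_a_foot below 0.008 m and contact force between stand_a and the fingers below 0.1 N and contact force between stand_a and table above 1.5 N and linear speed of stand_a below 0.03 m/s), for 0.2 s.
2. the stand that had fallen is lifted clear of the bench in the gripper (foot more than 25 mm up), the other standing (height (world z) of stand_a_foot above 0.025 m and contact force between stand_a and the fingers above 1 N and contact force between stand_a and table below 0.05 N and angle between stand_a_mid's own z axis and vertical below 0.6 rad and angle between stand_b_mid's own z axis and vertical below 0.12 rad and height (world z) of stand_b_foot below 0.008 m), for 0.2 s.
3. the other stand is lifted clear of the bench in the gripper (foot more than 25 mm up), the first standing free on the bench (all of step 1 and height (world z) of stand_b_foot above 0.025 m and contact force between stand_b and the fingers above 1 N and contact force between stand_b and table below 0.05 N and angle between stand_b_mid's own z axis and vertical below 0.6 rad), for 0.2 s.
At the end, for the whole second after the job is handed in: The heavier stand is held still in the fingers alone, upright within 0.2 rad, its axis within 40 mm of the pad's centre and its foot 50 to 170 mm above the pad; the lighter stands upright (within 0.12 rad), untouched and at rest on the bench top (((angle between stand_b_mid's own z axis and vertical below 0.12 rad and height (world z) of stand_b_foot below 0.008 m and contact force between stand_b and the fingers below 0.1 N and contact force between stand_b and table between 1.5 and 3.6 N and linear speed of each of stand_b, stand_a below 0.03 m/s and horizontal distance between stand_a_mid and pad_top below 0.04 m and z of stand_a_foot in the frame of pad_top between 0.05 and 0.17 m and angle between stand_a_mid's own z axis and vertical below 0.2 rad and contact force between stand_a and the fingers above 1 N and contact force between stand_a and table below 0.05 N and contact force between stand_a and stand_b below 0.05 N) or (angle between stand_a_mid's own z axis and vertical below 0.12 rad and height (world z) of stand_a_foot below 0.008 m and contact force between stand_a and the fingers below 0.1 N and contact force between stand_a and table between 1.5 and 3.6 N and linear speed of each of stand_a, stand_b below 0.03 m/s and horizontal distance between stand_b_mid and pad_top below 0.04 m and z of stand_b_foot in the frame of pad_top between 0.05 and 0.17 m and angle between stand_b_mid's own z axis and vertical below 0.2 rad and contact force between stand_b and the fingers above 1 N and contact force between stand_b and table below 0.05 N and contact force between stand_b and stand_a below 0.05 N))); the arm keeps its last pose, push and grip.
It fails at once if the standing stand is knocked over (angle between stand_b_mid's own z axis and vertical above 0.9 rad).
It fails at once if a bystander is moved more than 30 mm (distance of any of glue, bowl, mallet, tape, wax, offcut from where it was at the start of the episode above 0.03 m).
It also fails if it takes over 72 s, if anything falls off the work surface, if the arm or the gripper's body presses on something with over 40 N, if the wrist force passes 120 N, or if a joint passes its speed limit or range.

### The arm

A 6-joint arm with a two-finger parallel gripper is mounted at the origin on the work surface. World frame = base frame: x ahead of the robot, y to its left, z up, the work surface at z = 0. Lengths are in mm, angles in rad, forces in N, time in s.
With the tool pointing down it reaches from about 300 to 775 mm from the base axis. Payload 14.6 kg.
Tool frame: the origin (TCP) lies between the finger pads; the fingertips stand 8 mm ahead of it and the grasp point (between the pads) lies 11 mm behind it; y points along the fingers, x is the direction in which the jaws open and shut, and the axes are right-handed (so a half turn about y gives the same grasp; the last joint's range is limited). The gripper opens to 94 mm and grips with 3 to 60 N. Pads are 16 mm wide; open, the fingers measure 119 mm over their backs; the gripper's body (75 mm by 177 mm) begins 78 mm behind the grasp point.
Start: joints at [1.145, 0.3, 1.521, -0, 1.321, -0.067], TCP at [193.13, 514.966, 213.446] pointing down, gripper open.
Joint ranges: [-3.03, 3.03], [-0.79, 2.21], [0.23, 2.52], [-1.04, 4.18], [0, 3.07], [-2.55, 2.55]. Speed limits (rad/s): [2.22, 2.22, 2.57, 3.14, 3.14, 3.14].

### API

Orientations are given as [roll, pitch, yaw] about the fixed x, y, z axes, in that order (R = Rz(yaw) Ry(pitch) Rx(roll)).
In Python, from cell import read_state, imaging, order gives the robot as it stands. The module is installed in compiled form; this text tells all that it offers.
- The arm moves only by the shell command python3 -m handwheel 'ROWS' [FORCE]. ROWS is JSON, a list that holds one entry, the list of rows, each a list of 7 numbers: the shift along the tool's x, y, z in mm, then the turn, a rotation vector about the tool's x, y, z in degrees, then the opening, from -1 (shut) to 1 (fully open), so that 0 is half open. A call has 1 to 5 rows; each row is the pose to reach, as a shift and turn from the pose measured when the call began, along the tool's axes at that moment; what a row does not reach only later rows make up. A row lasts 1/12 s, in which the tool goes at most 41.7 mm and 7.16 degrees, less where a joint would pass 70% of its speed; a pose out of reach is approached as far as the arm can. A call with a gripper value outside its range is refused whole. The fingers move at their own pace and stop on an object; FORCE is the grip in N (left out, the last holds). Time passes only in rows, so rows that repeat a pose let the fingers close. It gives the time, the measured TCP pose, the force and the opening at its end, in the units of the state.
- read_state(): the state, without advancing time (a new reading comes with each control period).
- imaging.camera(name): name is "side" or "top" or "wrist"; returns (picture, depth): 420x560x3 uint8, red, green, blue; 420x560 float32, mm along the optical axis (not along the pixel's ray), 0 where there is no reading.
- imaging.get_calibration(name): a dict with "mtx" (3x3 intrinsics, pixels), "world_from_camera" (4x4, takes a point from camera to world coordinates); the wrist camera has in their place "hand_eye" (4x4, takes a point from camera to tool coordinates, whose origin is the TCP and whose axes are the tool frame's). Camera axes: x right, y down, z forward; pixel columns grow to the right and rows downward; lengths in mm; the calibration is good to about 2 mm. A picture is of the moment at which its call begins: read the wrist's pose just before it. get_calibration takes no time and is no camera call.
- order.sign_off(): hands the job in, once; it reports no verdict.
The state is a dict: "clock": time; "joints": joint angles; "qd": joint speeds; "effort": joint torques, N m; "eef_pos": TCP position; "eef_rot": TCP orientation; "wrist_force": force on the tool from outside, world axes, zero at the start; "moment": the same for the moment, N m; "finger_gap": finger opening in mm.
Only numpy, scipy, OpenCV 4.12 (cv2) and the standard library are available. Lean on these libraries where they do the work, as an engineer would, in place of code of your own. Each camera call takes 0.05 s, during which the arm holds its last target.

## Working session

There is one attempt and no reset: what is moved stays moved. The work goes in short steps, Python scripts to look and compute and a shell command to move; the robot and the scene stay as the last step left them, time stands still between calls to the robot, and variables do not carry over. Pictures are saved under pics/ and viewed, and the job is handed in when it is done.

```bash
ls; mkdir -p pics; cat > h.py <<'E'
import numpy as np, cv2
from scipy.spatial.transform import Rotation as R
from cell import read_state, imaging, order
def snap(name,fn):
    s=read_state(); p,d=imaging.camera(name)
    cv2.imwrite('pics/%s.png'%fn,p[:,:,::-1]); np.save('pics/%s.npy'%fn,d); return s,p,d
def T(s):
    M=np.eye(4); M[:3,:3]=R.from_euler('xyz',s['eef_rot']).as_matrix(); M[:3,3]=s['eef_pos']; return M
def cloud(name,d,s=None):
    c=imaging.get_calibration(name); K=np.array(c['mtx'])
    W=np.array(c['world_from_camera']) if 'world_from_camera' in c else T(s)@np.array(c['hand_eye'])
    v,u=np.mgrid[:d.shape[0],:d.shape[1]]
    P=np.stack([(u-K[0,2])/K[0,0]*d,(v-K[1,2])/K[1,1]*d,d],-1)
    Q=P@W[:3,:3].T+W[:3,3]; Q[d==0]=np.nan; return Q
E
python3 - <<'E'
from h import *
for n in('top','side','wrist'): s,p,d=snap(n,n+'0')
print(s); print(T(s).round(3))
for n in('top','side','wrist'): print(imaging.get_calibration(n))
E
```

```text
pics
{'clock': 0.1, 'joints': array([ 1.14540952e+00,  3.00411644e-01,  1.52151951e+00, -2.66066675e-05,
        1.32069811e+00, -6.66057158e-02]), 'qd': array([ 0.00120074, -0.00120855, -0.00036828,  0.00017619, -0.00035032,
       -0.00028202]), 'effort': array([-3.48284966e-04, -5.32633996e+01, -3.53287590e+01,  7.09152175e-02,
        2.34298676e-02, -8.88097770e-05]), 'eef_pos': array([193.04101339, 514.76639817, 212.94498516]), 'eef_rot': array([-1.57075305e+00,  1.03602173e-03,  1.21202186e+00]), 'wrist_force': array([ 0.25988291, -0.26068049, -0.30224175]), 'moment': array([ 0.01398201, -0.01866381, -0.0546282 ]), 'finger_gap': 93.77042841174347}
[[ 3.51000e-01 -0.00000e+00 -9.36000e-01  1.93041e+02]
 [ 9.36000e-01 -1.00000e-03  3.51000e-01  5.14766e+02]
 [-1.00000e-03 -1.00000e+00  0.00000e+00  2.12945e+02]
 [ 0.00000e+00  0.00000e+00  0.00000e+00  1.00000e+00]]
{'mtx': array([[434.80375368,   0.        , 279.69081584],
       [  0.        , 434.80375368, 213.33064346],
       [  0.        ,   0.        ,   1.        ]]), 'world_from_camera': array([[ 6.63497391e-02, -9.7521
[... 652 characters left out ...]
50602e+02],
       [ 3.59096735e-03, -7.81210518e-01, -6.24257343e-01,
         7.35689487e+02],
       [ 0.00000000e+00,  0.00000000e+00,  0.00000000e+00,
         1.00000000e+00]])}
{'mtx': array([[336.432168  ,   0.        , 274.54889546],
       [  0.        , 336.432168  , 207.11463534],
       [  0.        ,   0.        ,   1.        ]]), 'hand_eye': array([[ 9.99999769e-01, -6.62921247e-04,  1.52120176e-04,
        -1.43348232e+00],
       [-3.08977131e-04, -2.43522806e-01,  9.69895122e-01,
        -1.71246665e+02],
       [-6.05919351e-04, -9.69894944e-01, -2.43522955e-01,
         7.05828682e+01],
       [ 0.00000000e+00,  0.00000000e+00,  0.00000000e+00,
         1.00000000e+00]])}
```

View pics/top0.png

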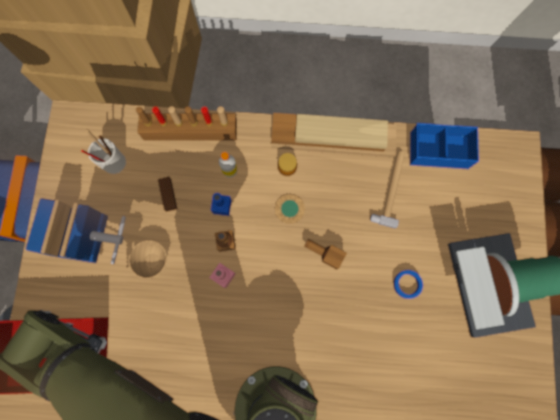

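View pics/side0.png

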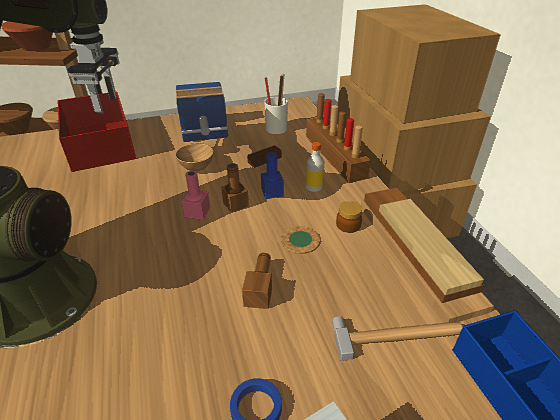

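View pics/wrist0.png

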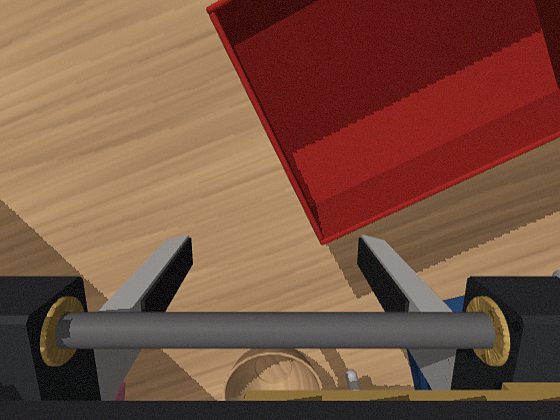

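The fallen stand is in the top view at (325,252), and the brown standing one is at (225,241), between the blue one (221,204) and the pink one (223,276). The pad is at (290,208).

```bash
cat > m.py <<'E'
from h import *
def run(tag):
    Q=[];C=[]
    for n in('top','side'):
        s,p,d=snap(n,n+tag); q=cloud(n,d); Q.append(q);C.append(p)
    return Q,C
def sel(Q,C,c,r,z0=4,z1=140):
    o=[]
    for q,p in zip(Q,C):
        m=(np.hypot(q[...,0]-c[0],q[...,1]-c[1])<r)&(q[...,2]>z0)&(q[...,2]<z1)
        o.append((q[m],p[m]))
    return o
E
python3 - <<'E'
from h import *
from m import *
Q,C=run('1')
q=Q[0]
for n,(u,v) in dict(fal=(333,257),faltip=(311,244),stb=(225,241),blue=(221,204),pink=(223,276),pad=(290,208),wax=(287,162),glue=(228,163),bowl=(148,258),tape=(408,284),mal=(385,221),off=(168,194)).items(): print(n,q[v,u].round(1))
def rect(c,r,z0,z1,i=0):
    P=sel(Q,C,c,r,z0,z1)[i][0]
    print('  n',len(P), cv2.minAreaRect(P[:,:2].astype(np.float32)), P[:,2].max().round(1),np.median(P[:,2]).round(1))
for i in (0,1):
  print('fallen',i); c=q[257,333]
  rect(c,110,10,80,i); rect(c,110,50,80,i)
  print('b'); c=q[241,225]
  rect(c,55,51,60,i); rect(c,55,110,140,i); rect(c,55,10,140,i)
  print('blue');rect(q[204,221],45,51,60,i)
  print('pink');rect(q[276,223],45,51,60,i)
# pad
P=q[(C[0][...,1]>C[0][...,0]+20)&(np.hypot(q[...,0]-q[208,290,0],q[...,1]-q[208,290,1])<60)]
print('pad',len(P),P.mean(0),P.min(0),P.max(0))
print('floor z top/side', np.nanmedian(q[300:330,250:290,2]), np.nanmedian(Q[1][230:260,180:220,2]))
E
```

```text
fal [ 463.1 -147.3   55.8]
faltip [500.8 -77.5  45.6]
stb [483.8 186.4 103.8]
blue [599.9 210.9  93.5]
pink [378.5 181.8 109.8]
pad [621.1  -4.7   8.9]
wax [762.5  15.2  58.3]
glue [728.2 198.8 111.8]
bowl [425.7 440.4   9.3]
tape [ 399.6 -398.1   -2.5]
mal [ 594.2 -313.7   28.8]
off [635.6 395.6  32.2]
fallen 0
  n 596 ((511.9837951660156, -131.96189880371094), (129.4010772705078, 123.9105453491211), 65.45379638671875) 64.1 52.4
  n 331 ((467.8124694824219, -148.65408325195312), (62.10578155517578, 56.85929870605469), 65.8707504272461) 64.1 56.2
b
  n 100 ((494.3145446777344, 196.77825927734375), (57.32024002075195, 55.85400390625), 12.919757843017578) 60.0 56.6
  n 94 ((494.3174133300781, 196.3161163330078), (29.300344467163086, 29.042205810546875), 31.548511505126953) 135.7 130.7
  n 368 ((494.19818115234375, 196.6204833984375), (57.251216888427734, 56.09315872192383), 13.444876670837402) 135.7 62.6
blue
  n 87 ((610.7431030273438, 220.81858825683594), (55.976505279541016, 55.18722915649414), 88.2207260131836) 60.0 56.4
pink
  n 101 ((385.04840087890625, 194.39492797851562), (55.5
[... 421 characters left out ...]
24) 59.9 55.1
  n 121 ((492.5840759277344, 194.25657653808594), (29.104143142700195, 31.751943588256836), 4.254256725311279) 131.7 127.0
  n 766 ((492.8822937011719, 193.66311645507812), (57.76730728149414, 58.959022521972656), 13.675789833068848) 131.7 56.3
blue
  n 112 ((609.7821044921875, 218.55548095703125), (57.3774528503418, 56.18627166748047), 86.50176239013672) 59.9 55.2
pink
  n 129 ((382.54986572265625, 191.2599334716797), (56.614688873291016, 56.74910354614258), 62.80181121826172) 60.0 55.6
pad 200 [621.17426548  -2.68403416   6.57980891] [ 5.95077725e+02 -2.83359487e+01  8.12578874e-02] [646.52202091  22.29228941  14.79399222]
floor z top/side 0.4562058757765044 -0.43932616079735
```

```bash
python3 - <<'E'
import cv2
a=cv2.imread('pics/top0.png')[180:300,190:390]; cv2.imwrite('pics/topz.png',cv2.resize(a,None,fx=4,fy=4,interpolation=2))
E
```

```text
(no output)
```

View pics/topz.png

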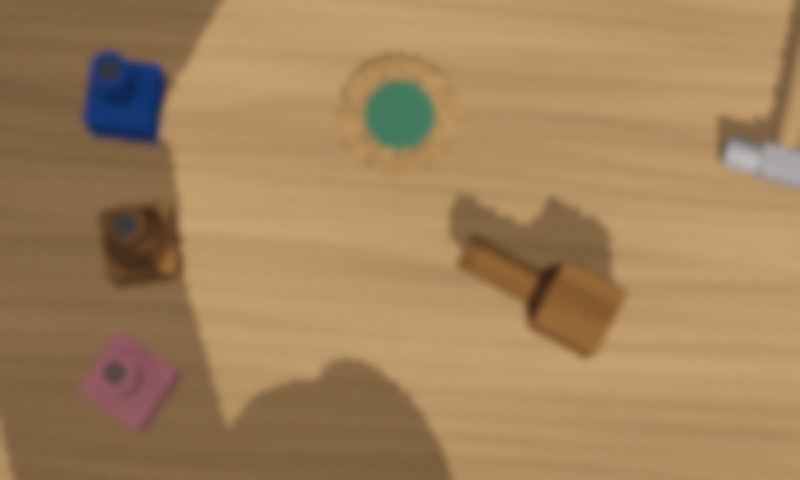

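```bash
cat > g.py <<'E'
# usage: g.py x y z xang [tilt]  -> shift/turn ; tilt deg about tool x (0=down,90=horizontal)
from h import *
import sys
def tgt(x,y,z,a,tilt=0):
    a=np.radians(a); X=np.array([np.cos(a),np.sin(a),0]);Y=np.array([0,0,-1.]);Z=np.cross(X,Y)
    M=np.eye(4); M[:3,:3]=np.stack([X,Y,Z],1)@R.from_euler('x',tilt,degrees=True).as_matrix(); M[:3,3]=(x,y,z); return M
def rep(M):
    s=read_state(); D=np.linalg.inv(T(s))@M
    t=R.from_matrix(D[:3,:3]).as_rotvec(degrees=True)
    print('t%.2f'%s['clock'],'pos',s['eef_pos'].round(1),'gap %.1f'%s['finger_gap'],'F',s['wrist_force'].round(2),'q',s['joints'].round(2))
    print('shift',D[:3,3].round(1),'turn',t.round(1))
if __name__=='__main__': rep(tgt(*map(float,sys.argv[1:])))
E
python3 g.py 497 -84 213 -24.4
```

```text
t0.25 pos [193.1 514.9 213.2] gap 93.8 F [-0.18  0.45 -0.76] q [ 1.15  0.3   1.52  0.    1.32 -0.07]
shift [-4.540e+02  4.000e-01 -4.949e+02] turn [ 0.  93.8 -0. ]
```

```bash
python3 -m handwheel '[[[-454,0,-495,0,94,0,1],[-454,0,-495,0,94,0,1],[-454,0,-495,0,94,0,1],[-454,0,-495,0,94,0,1],[-454,0,-495,0,94,0,1]]]'; python3 g.py 497 -84 213 -24.4
```

```text
clock: 0.67
eef_pos: [287.7, 327.4, 213.4]
eef_rot: [-1.571, -0.0, 0.581]
wrist_force: [1.1, 0.1, 0.4]
finger_gap: 93.6
t0.67 pos [287.7 327.4 213.4] gap 93.6 F [1.13 0.13 0.42] q [ 0.77  0.04  1.82 -0.    1.28  0.18]
shift [ -51.     0.5 -458.8] turn [ 0.  57.7  0. ]
```

```bash
python3 -m handwheel '[[[-51,0,-459,0,58,0,1],[-51,0,-459,0,58,0,1],[-51,0,-459,0,58,0,1],[-51,0,-459,0,58,0,1],[-51,0,-459,0,58,0,1]]]'; python3 g.py 497 -84 213 -24.4
```

```text
clock: 1.08
eef_pos: [382.1, 141.4, 213.7]
eef_rot: [-1.571, -0.001, -0.044]
wrist_force: [1.3, 0.8, 1.0]
finger_gap: 93.5
t1.08 pos [382.1 141.4 213.7] gap 93.5 F [1.29 0.84 1.04] q [ 0.26 -0.03  1.89 -0.    1.28  0.31]
shift [ 124.7    0.8 -220.2] turn [-0.  21.9  0. ]
```

```bash
python3 -m handwheel '[[[125,0,-220,0,22,0,1],[125,0,-220,0,22,0,1],[125,0,-220,0,22,0,1],[125,0,-220,0,22,0,1],[125,0,-220,0,22,0,1]]]'; python3 -m handwheel '[[[62,0,-40,0,0,0,1],[62,0,-40,0,0,0,1]]]';  python3 g.py 497 -84 213 -24.4
```

```text
clock: 1.5
eef_pos: [476.6, -44.5, 213.8]
eef_rot: [-1.57, -0.001, -0.43]
wrist_force: [0.8, 0.6, 1.1]
finger_gap: 94.4
clock: 1.67
eef_pos: [517.0, -109.5, 213.8]
eef_rot: [-1.57, -0.001, -0.431]
wrist_force: [0.5, -0.3, 0.2]
finger_gap: 94.1
t1.67 pos [ 517.  -109.5  213.8] gap 94.1 F [ 0.47 -0.3   0.18] q [-0.28  0.25  1.58  0.    1.31  0.15]
shift [-28.8   0.7  14.8] turn [-0.  -0.3  0.1]
```

```bash
python3 -m handwheel '[[[-29,0,15,90,0,0,1],[-29,0,15,90,0,0,1],[-29,0,15,90,0,0,1],[-29,0,15,90,0,0,1],[-29,0,15,90,0,0,1]]]'; python3 g.py 497 -84 213 -24.4 90
```

```text
clock: 2.08
eef_pos: [497.3, -84.2, 214.7]
eef_rot: [-0.939, -0.005, -0.432]
wrist_force: [0.4, -0.2, -0.5]
finger_gap: 93.9
t2.08 pos [497.3 -84.2 214.7] gap 93.9 F [ 0.36 -0.2  -0.53] q [-0.56  0.21  1.76  0.65  1.32 -0.34]
shift [-0.4  1.4 -1. ] turn [53.8  0.1  0.4]
```

q4 is turning positive, which is inside its range, so I'll continue.

```bash
python3 -m handwheel '[[[0,1,-1,54,0,0,1],[0,1,-1,54,0,0,1],[0,1,-1,54,0,0,1],[0,1,-1,54,0,0,1],[0,1,-1,54,0,0,1]]]';python3 g.py 497 -84 100 -24.4 90; python3 -m handwheel '[[[0,0,0,20,0,0,1],[0,0,0,20,0,0,1],[0,0,0,20,0,0,1]]]'; python3 g.py 497 -84 100 -24.4 90
```

```text
clock: 2.5
eef_pos: [497.3, -85.3, 213.9]
eef_rot: [-0.314, -0.006, -0.433]
wrist_force: [0.6, 0.2, 0.5]
finger_gap: 93.5
t2.50 pos [497.3 -85.3 213.9] gap 93.5 F [0.62 0.21 0.48] q [-0.74  0.43  1.82  1.13  1.6  -0.74]
shift [  -1.5   36.2 -108. ] turn [18.   0.3  0.5]
clock: 2.75
eef_pos: [497.2, -86.1, 213.6]
eef_rot: [0.041, -0.006, -0.435]
wrist_force: [-0.4, 0.9, 0.3]
finger_gap: 93.8
t2.75 pos [497.2 -86.1 213.6] gap 93.8 F [-0.38  0.86  0.27] q [-0.77  0.61  1.82  1.34  1.82 -0.89]
shift [  -1.7   -2.8 -113.6] turn [-2.3  0.3  0.5]
```

```bash
python3 -m handwheel '[[[0,0,0,-92,0,0,1],[0,0,0,-92,0,0,1],[0,0,0,-92,0,0,1],[0,0,0,-92,0,0,1],[0,0,0,-92,0,0,1]]]';python3 g.py 497 -84 150 -24.4
```

```text
clock: 3.17
eef_pos: [497.2, -87.0, 213.8]
eef_rot: [-0.596, -0.007, -0.436]
wrist_force: [0.0, 0.5, -0.6]
finger_gap: 94.1
t3.17 pos [497.2 -87.  213.8] gap 94.1 F [ 0.03  0.54 -0.61] q [-0.69  0.31  1.8   0.94  1.46 -0.58]
shift [ -1.9  38.  -51.3] turn [-55.8  -0.3   0.6]
```

```bash
python3 -m handwheel '[[[0,0,0,-56,0,0,1],[0,0,0,-56,0,0,1],[0,0,0,-56,0,0,1],[0,0,0,-56,0,0,1],[0,0,0,-56,0,0,1]]]';python3 g.py 497 -84 150 -24.4
```

```text
clock: 3.58
eef_pos: [497.6, -87.6, 214.9]
eef_rot: [-1.221, -0.01, -0.436]
wrist_force: [0.2, -0.2, -0.7]
finger_gap: 93.7
t3.58 pos [497.6 -87.6 214.9] gap 93.7 F [ 0.21 -0.16 -0.69] q [-0.43  0.17  1.71  0.37  1.26 -0.11]
shift [ -2.7  62.  -19.4] turn [-20.   -0.5   0.6]
```

```bash
python3 -m handwheel '[[[-3,62,-19,-20,-0.5,0.6,1],[-3,62,-19,-20,-0.5,0.6,1],[-3,62,-19,-20,-0.5,0.6,1],[-3,62,-19,-20,-0.5,0.6,1]]]';python3 g.py 497 -84 17 -24.4; python3 -c "
from h import *
s,p,d=snap('wrist','wrist1'); q=cloud('wrist',d,s)
m=(q[...,2]>15)&(q[...,2]<70)&(np.hypot(q[...,0]-480,q[...,1]+120)<110); P=q[m]; print(len(P), cv2.minAreaRect(P[:,:2].astype(np.float32)))
u=np.array([.413,.911]);n=np.array([.911,-.413]);a=(P[:,:2]-[497,-84])@u;b=(P[:,:2]-[497,-84])@n
for lo in range(-100,40,10):
  k=(a>lo)&(a<lo+10)
  if k.sum()>5: print(lo,k.sum(),b[k].min().round(1),b[k].max().round(1),P[k,2].max().round(1))
"
```

```text
clock: 3.92
eef_pos: [497.1, -81.7, 149.3]
eef_rot: [-1.576, 0.0, -0.423]
wrist_force: [-0.3, -0.0, 0.7]
finger_gap: 94.2
t3.92 pos [497.1 -81.7 149.3] gap 94.2 F [-0.28 -0.02  0.71] q [-0.23  0.26  1.73 -0.01  1.15  0.19]
shift [  0.9 132.3  -1.4] turn [ 0.3  0.2 -0. ]
6447 ((483.6789245605469, -114.13114929199219), (115.6666488647461, 56.0551872253418), 65.86019134521484)
-100 37 -26.8 27.8 56.4
-90 646 -26.9 27.8 57.7
-80 658 -27.5 28.5 58.0
-70 694 -27.6 28.2 57.8
-60 830 -27.5 28.4 58.0
-50 1037 -26.4 27.6 56.9
-40 358 -15.1 16.2 44.6
-30 352 -14.2 14.8 44.1
-20 366 -14.1 14.6 44.5
-10 372 -14.0 15.6 44.4
0 388 -13.9 15.3 44.4
10 389 -14.8 15.1 45.1
20 320 -14.8 15.1 44.5
```

View pics/wrist1.png

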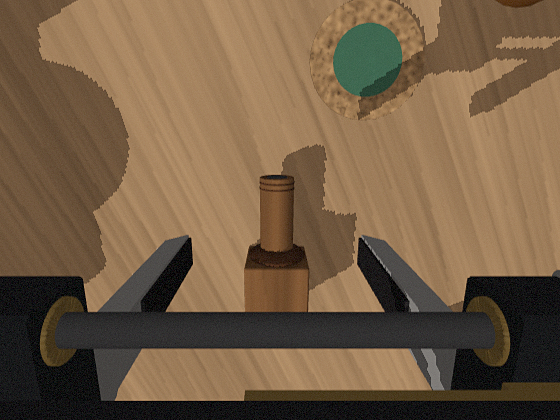

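The wrist view shows the neck centred between the fingers at (277,215), so I'll go down.

```bash
python3 -m handwheel '[[[1,40,-1,0,0,0,1],[1,80,-1,0,0,0,1],[1,110,-1,0,0,0,1],[1,131,-1,0,0,0,1],[1,131,-1,0,0,0,1]]]';python3 g.py 497 -84 17 -24.4; python3 -m handwheel '[[[0,0,0,0,0,0,-1],[0,0,0,0,0,0,-1],[0,0,0,0,0,0,-1],[0,0,0,0,0,0,-1],[0,0,0,0,0,0,-1]]]' 40
```

```text
clock: 4.38
eef_pos: [495.7, -83.4, 15.6]
eef_rot: [-1.568, 0.006, -0.425]
wrist_force: [0.3, -0.4, -0.4]
finger_gap: 94.1
t4.38 pos [495.7 -83.4  15.6] gap 94.1 F [ 0.31 -0.39 -0.45] q [-0.24  0.46  1.82  0.    0.87  0.18]
shift [ 1.4 -1.4  0. ] turn [-0.1  0.  -0.3]
clock: 4.8
eef_pos: [496.3, -83.6, 16.7]
eef_rot: [-1.568, 0.004, -0.425]
wrist_force: [-0.7, -0.2, 1.0]
finger_gap: 64.1
```

```bash
python3 -m handwheel '[[[0,0,0,0,0,0,-1],[0,0,0,0,0,0,-1],[0,0,0,0,0,0,-1],[0,0,0,0,0,0,-1],[0,0,0,0,0,0,-1]]]' 40;python3 -m handwheel '[[[0,0,0,0,0,0,-1],[0,0,0,0,0,0,-1],[0,0,0,0,0,0,-1],[0,0,0,0,0,0,-1]]]'; python3 g.py 497 -84 150 -24.4
```

```text
clock: 5.22
eef_pos: [496.3, -83.5, 16.7]
eef_rot: [-1.568, 0.004, -0.425]
wrist_force: [2.0, 0.5, 0.2]
finger_gap: 30.9
clock: 5.55
eef_pos: [496.4, -83.6, 16.7]
eef_rot: [-1.568, 0.004, -0.425]
wrist_force: [1.9, -0.1, -1.2]
finger_gap: 29.6
t5.55 pos [496.4 -83.6  16.7] gap 29.6 F [ 1.9  -0.1  -1.16] q [-0.24  0.46  1.82  0.01  0.87  0.18]
shift [   0.3 -133.3    0.3] turn [-0.2  0.  -0.2]
```

Gripped. Next I lift slowly.

```bash
python3 -m handwheel '[[[0,-20,0,0,0,0,-1],[0,-45,0,0,0,0,-1],[0,-70,0,0,0,0,-1],[0,-95,0,0,0,0,-1],[0,-110,0,0,0,0,-1]]]' 50; python3 -m handwheel '[[[0,-24,0,0,0,0,-1],[0,-24,0,0,0,0,-1]]]'; python3 -c "
from h import *
s,p,d=snap('side','side2'); print(s['wrist_force'],s['moment'])"; python3 g.py 497 -84 150 -24.4 90
```

```text
clock: 5.97
eef_pos: [496.8, -84.0, 128.7]
eef_rot: [-1.567, 0.003, -0.425]
wrist_force: [0.6, 0.5, -4.7]
finger_gap: 29.5
clock: 6.13
eef_pos: [498.1, -84.4, 156.3]
eef_rot: [-1.566, -0.003, -0.425]
wrist_force: [0.2, 0.8, -4.4]
finger_gap: 29.1
[ 0.22730297  0.80846305 -4.35206092] [ 0.24963145 -0.15770586  0.02433778]
t6.18 pos [497.4 -84.3 153.8] gap 28.8 F [-0.12 -0.38 -5.26] q [-0.24  0.26  1.72  0.    1.16  0.18]
shift [-0.5  3.8  0. ] turn [89.7  0.  -0. ]
```

View pics/side2.png

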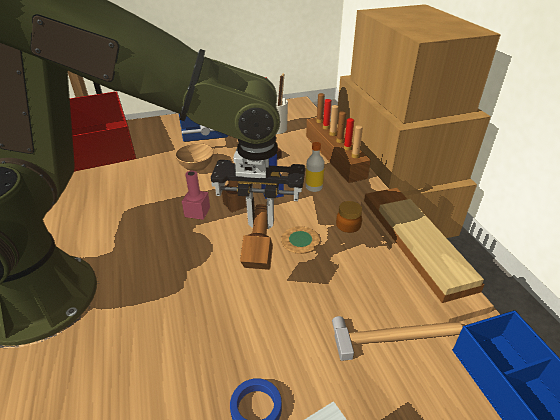

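```bash
python3 -m handwheel '[[[0,-5,0,90,0,0,-1],[0,-5,0,90,0,0,-1],[0,-5,0,90,0,0,-1],[0,-5,0,90,0,0,-1],[0,-5,0,90,0,0,-1]]]'; python3 g.py 497 -84 150 -24.4 90
```

```text
clock: 6.6
eef_pos: [497.1, -84.5, 157.5]
eef_rot: [-0.937, 0.001, -0.427]
wrist_force: [-0.0, 0.7, -5.5]
finger_gap: 29.3
t6.60 pos [497.1 -84.5 157.5] gap 29.3 F [-0.01  0.72 -5.47] q [-0.56  0.29  1.81  0.67  1.23 -0.42]
shift [-0.3  6.3 -4.1] turn [53.7 -0.1  0. ]
```

```bash
python3 -m handwheel '[[[0,0,0,54,0,0,-1],[0,0,0,54,0,0,-1],[0,0,0,54,0,0,-1],[0,0,0,54,0,0,-1],[0,0,0,54,0,0,-1]]]'; python3 g.py 497 -84 150 -24.4 90
```

```text
clock: 7.02
eef_pos: [496.6, -85.0, 155.8]
eef_rot: [-0.312, 0.003, -0.429]
wrist_force: [0.8, 1.1, -5.3]
finger_gap: 28.7
t7.02 pos [496.6 -85.  155.8] gap 28.7 F [ 0.84  1.07 -5.33] q [-0.74  0.54  1.83  1.13  1.56 -0.84]
shift [-0.1  2.8 -5.2] turn [17.9 -0.2  0.2]
```

```bash
python3 -m handwheel '[[[0,0,0,18,0,0,-1],[0,0,0,18,0,0,-1],[0,0,0,18,0,0,-1],[0,0,0,18,0,0,-1]]]'; python3 -c "
from h import *
from m import *
Q,C=run('3')
s=read_state(); print(s['wrist_force'],s['moment'])
q=Q[1]; m=(np.hypot(q[...,0]-492,q[...,1]+94)<60)&(q[...,2]>25)&(q[...,2]<105)&(q[...,2]<s['eef_pos'][2]-15); P=q[m]; print(len(P),P.min(0),P.max(0))
for z in range(30,140,8):
  k=abs(P[:,2]-z)<4
  if k.sum()>5: print(z,k.sum(),P[k,:2].mean(0).round(1),P[k,:2].min(0).round(1),P[k,:2].max(0).round(1))
"; python3 g.py 497 -84 110 -24.4 90
```

```text
clock: 7.35
eef_pos: [495.6, -84.4, 151.8]
eef_rot: [0.005, 0.012, -0.431]
wrist_force: [0.1, -0.3, -5.1]
finger_gap: 29.3
[-0.18301171  0.91149485 -4.5412817 ] [-1.21367372  0.58789574 -0.01758971]
113 [ 467.82843975 -105.23488015   52.28884456] [533.67162835 -63.30077703 104.90178622]
54 10 [490.8 -69.5] [475.5 -84.1] [522.4 -63.3]
86 11 [513.2 -82.3] [477. -98.] [533.3 -65.9]
94 24 [497.6 -85.7] [ 467.8 -104.3] [533.5 -65.6]
102 56 [492.2 -88.7] [ 468.3 -105.2] [533.5 -65.6]
t7.45 pos [496.4 -84.7 154. ] gap 29.1 F [-0.18  0.91 -4.54] q [-0.77  0.71  1.81  1.29  1.76 -0.97]
shift [  0.5   0.9 -44. ] turn [ 0.1 -0.4  0.2]
```

View pics/side3.png

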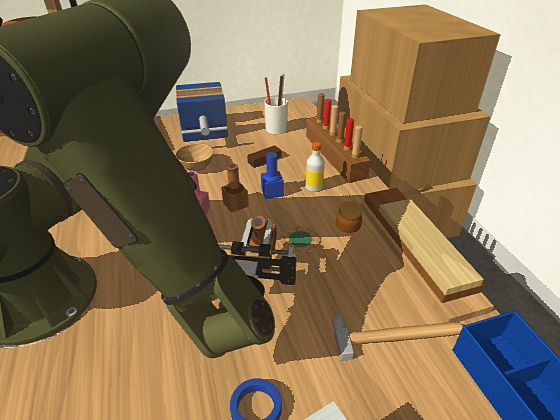

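```bash
python3 -c "
from h import *
s,p,d=snap('wrist','wrist3'); q=cloud('wrist',d,s)
g=np.array([496,-84,0]) ; u=np.array([.413,.911]);
r=q-np.array([492,-94,0]); m=(np.hypot(r[...,0],r[...,1])<50)&(q[...,2]>20)&(q[...,2]<230); P=q[m]
n=np.array([.911,-.413])
a=(P[:,:2]-[492,-94])@u; b=(P[:,:2]-[492,-94])@n
for z in range(25,215,10):
  k=(abs(P[:,2]-z)<5)&(abs(b)<12)
  if k.sum()>5: print(z,k.sum(),'a',a[k].min().round(1),np.median(a[k]).round(1),a[k].max().round(1))
c=imaging.get_calibration('side'); q1=cloud('side',np.load('pics/side3.npy'))
print(q1[300:355,205:270][...,2].min(), q1[345,240],q1[355,215])
"
```

```text
55 114 a 18.1 19.7 21.6
65 268 a 12.8 15.6 18.9
75 292 a 7.3 10.4 13.4
85 330 a 1.7 4.8 7.9
95 384 a -3.7 -0.7 2.9
105 321 a -4.5 -2.3 0.2
125 200 a -5.2 -1.0 7.9
135 535 a -10.3 -5.6 1.3
145 609 a -15.5 -11.1 -3.5
155 701 a -20.9 -16.4 -8.7
165 807 a -27.0 -21.9 -14.3
175 1524 a -29.0 -21.9 -12.8
185 933 a -15.9 -8.9 -0.9
nan [ 386.09803914 -363.01029334  155.03180113] [ 345.85464286 -345.04798568  119.64579493]
```

View pics/wrist3.png

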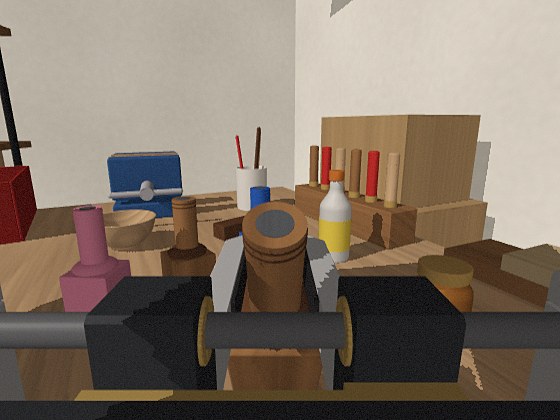

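The stand swung about 28° too far in the fingers: its top leans toward the camera and its foot away. I'll tilt the tool back 28°, gently.

```bash
python3 -m handwheel '[[[0,0,0,-3,0,0,-1],[0,0,0,-8,0,0,-1],[0,0,0,-13,0,0,-1],[0,0,0,-18,0,0,-1],[0,0,0,-22,0,0,-1]]]' 60; python3 -m handwheel '[[[0,0,0,-3,0,0,-1],[0,0,0,-6,0,0,-1],[0,0,0,-6,0,0,-1],[0,0,0,-6,0,0,-1]]]'; cat > v.py <<'E'
from h import *
import sys
x0,y0=float(sys.argv[2]),float(sys.argv[3])
s,p,d=snap('wrist',sys.argv[1]); q=cloud('wrist',d,s)
Z=T(s)[:3,2]; u=T(s)[:3,1][:2]+Z[:2]; 
if np.linalg.norm(u)<.2: u=np.array([.413,.911])
X=T(s)[:3,0][:2]; X/=np.linalg.norm(X); u=np.array([-X[1],X[0]])
r=q[...,:2]-[x0,y0]; A=r@u; B=r@X
m=(abs(A)<60)&(abs(B)<10)&(q[...,2]>3)&(q[...,2]<230)
for z in range(10,215,10):
  k=m&(abs(q[...,2]-z)<5)
  if k.sum()>5: print(z,k.sum(),'a',A[k].min().round(1),np.median(A[k]).round(1),A[k].max().round(1))
E
python3 v.py wrist4 492 -94; python3 g.py 497 -84 150 -24.4 61
```

```text
clock: 7.92
eef_pos: [496.8, -85.3, 156.0]
eef_rot: [-0.394, 0.001, -0.43]
wrist_force: [0.0, -0.2, -4.5]
finger_gap: 28.8
clock: 8.25
eef_pos: [496.9, -85.1, 157.0]
eef_rot: [-0.499, -0.002, -0.43]
wrist_force: [-0.0, 0.8, -5.3]
finger_gap: 28.7
60 53 a -26.7 -26.3 -25.7
70 173 a -27.0 -26.4 -25.8
80 195 a -27.2 -26.6 -25.8
90 214 a -27.3 -26.7 -26.0
100 237 a -27.6 -26.8 -26.0
110 291 a -27.5 -26.8 -24.0
120 219 a -27.6 -25.5 -23.7
130 10 a -11.6 -10.8 -10.1
140 281 a -15.0 -13.0 -9.4
150 400 a -15.0 -13.6 -9.8
160 450 a -15.4 -13.6 -9.7
170 527 a -15.6 -13.7 -9.9
180 574 a -16.1 -14.0 -10.1
190 2271 a -15.8 -4.1 15.4
t8.30 pos [496.8 -85.1 156.4] gap 28.8 F [ 0.14  0.96 -4.18] q [-0.71  0.45  1.83  1.02  1.44 -0.74]
shift [-0.3  4.  -5.1] turn [-0.4 -0.1  0.2]
```

View pics/wrist4.png

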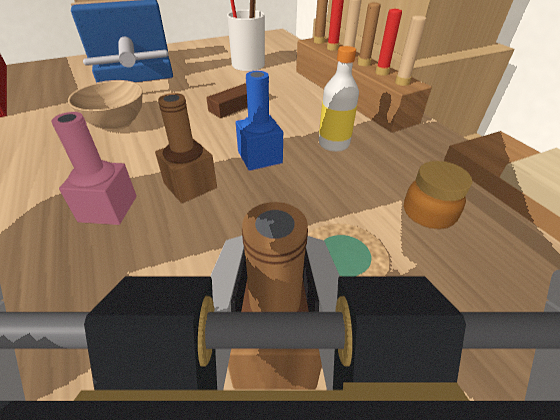

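Upright to within about 1° now. I'll lower it.

```bash
python3 -c "
from h import *
q=cloud('wrist',np.load('pics/wrist4.npy'),read_state()); z=q[205:250,240:310,2]; print(np.nanpercentile(z,[2,50,90,98]))"; python3 g.py 497 -85 104 -24.4 61.4
```

```text
[ -1.15221904 189.93976331 190.69805339 191.14080134]
t8.30 pos [496.8 -85.1 156.4] gap 28.8 F [ 0.14  0.96 -4.18] q [-0.71  0.45  1.83  1.02  1.44 -0.74]
shift [  0.2  25.2 -45.9] turn [-0.  -0.1  0.2]
```

```bash
python3 -m handwheel '[[[0,8,-15,0,0,0,-1],[0,16,-30,0,0,0,-1],[0,22,-40,0,0,0,-1],[0,25,-46,0,0,0,-1],[0,25,-46,0,0,0,-1]]]'; python3 v.py wrist5 492 -94;python3 g.py 497 -85 94 -24.4 61.4
```

```text
clock: 8.72
eef_pos: [496.3, -85.0, 102.7]
eef_rot: [-0.497, 0.003, -0.431]
wrist_force: [-0.8, 0.3, -5.3]
finger_gap: 29.0
10 125 a -27.0 -26.3 -25.6
20 184 a -27.1 -26.4 -25.7
30 202 a -27.2 -26.6 -25.9
40 223 a -27.4 -26.7 -26.0
50 248 a -27.5 -26.8 -26.1
60 395 a -27.7 -26.5 -23.4
80 86 a -14.1 -12.2 -10.3
90 376 a -15.0 -13.5 -10.3
100 428 a -15.3 -13.7 -9.9
110 475 a -15.5 -13.7 -10.5
120 539 a -15.6 -13.9 -10.7
130 636 a -16.2 -14.2 10.0
140 1975 a -15.9 -2.2 14.9
t8.77 pos [496.6 -85.2 103.6] gap 29.4 F [ 0.21  0.36 -4.27] q [-0.71  0.55  1.84  1.03  1.39 -0.84]
shift [ 0.3  4.8 -8.3] turn [-0.1 -0.2  0.2]
```

```bash
python3 -m handwheel '[[[0,1,-2,0,0,0,-1],[0,2,-3.5,0,0,0,-1],[0,3,-5,0,0,0,-1],[0,3,-5,0,0,0,-1]]]'; python3 -m handwheel '[[[0,0.5,-0.9,0,0,0,-1],[0,1,-1.8,0,0,0,-1],[0,1,-1.8,0,0,0,-1]]]';python3 g.py 497 -85 94 -24.4 61.4
```

```text
clock: 9.1
eef_pos: [496.7, -84.9, 97.8]
eef_rot: [-0.498, 0.001, -0.431]
wrist_force: [1.2, -0.4, -4.6]
finger_gap: 28.4
clock: 9.35
eef_pos: [497.0, -84.7, 96.5]
eef_rot: [-0.496, 0.0, -0.43]
wrist_force: [-0.5, 1.7, 4.5]
finger_gap: 29.2
t9.35 pos [497.  -84.7  96.5] gap 29.2 F [-0.51  1.74  4.46] q [-0.71  0.56  1.84  1.04  1.38 -0.85]
shift [ 0.1  1.  -2.3] turn [-0.2 -0.1  0.2]
```

Contact: the force went from -4.6 to +4.5 N. Now I open, then back away along the tool axis.

```bash
python3 -m handwheel '[[[0,0,0,0,0,0,0.2],[0,0,0,0,0,0,0.2],[0,0,0,0,0,0,0.2],[0,0,0,0,0,0,0.2],[0,0,0,0,0,0,0.2]]]'; python3 -m handwheel '[[[0,-10,0,0,0,0,0.2],[0,-30,0,0,0,0,0.2],[0,-60,0,0,0,0,0.2],[0,-90,0,0,0,0,0.2],[0,-90,0,0,0,0,0.2]]]'; python3 v.py wrist6 492 -94;python3 g.py 493 -94 190 -24.4 0
```

```text
clock: 9.77
eef_pos: [497.0, -84.8, 96.5]
eef_rot: [-0.496, 0.0, -0.43]
wrist_force: [0.1, -0.5, -0.3]
finger_gap: 55.5
clock: 10.18
eef_pos: [463.5, -160.9, 141.7]
eef_rot: [-0.498, -0.003, -0.433]
wrist_force: [-0.2, 0.6, 0.4]
finger_gap: 56.1
10 130 a -27.1 -26.1 -24.9
20 134 a -27.1 -26.1 -25.3
30 142 a -27.1 -26.2 -25.1
40 165 a -27.1 -26.1 -25.3
50 191 a -27.1 -26.0 -20.6
60 430 a -26.5 -20.7 -8.3
70 246 a -17.4 -12.5 -8.4
80 196 a -13.8 -12.2 -8.8
90 218 a -13.9 -12.1 -8.4
100 234 a -14.5 -12.2 -8.4
110 253 a -14.1 -12.2 -8.8
120 274 a -14.4 -12.2 -8.4
130 789 a -14.1 -2.4 16.8
t10.23 pos [ 463.8 -159.1  140.5] gap 56.4 F [1.01 0.16 0.07] q [-0.86  0.51  1.78  0.93  1.53 -0.82]
shift [-0.7 39.1 77.6] turn [-61.5  -0.3   0.3]
```

View pics/wrist6.png

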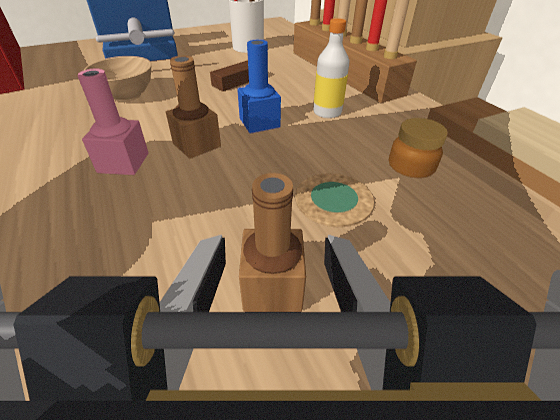

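Stand A is upright and free. Next I rise and turn the tool down over it.

```bash
python3 g.py 464 -159 230 -24.4 0
```

```text
t10.23 pos [ 463.8 -159.1  140.5] gap 56.4 F [1.01 0.16 0.07] q [-0.86  0.51  1.78  0.93  1.53 -0.82]
shift [  0.3 -42.6  78.8] turn [-61.5  -0.3   0.3]
```

```bash
python3 -m handwheel '[[[0,-43,79,-61,0,0,1],[0,-43,79,-61,0,0,1],[0,-43,79,-61,0,0,1],[0,-43,79,-61,0,0,1],[0,-43,79,-61,0,0,1]]]'; python3 g.py 493 -92 230 -24.4 0
```

```text
clock: 10.65
eef_pos: [463.9, -159.3, 231.6]
eef_rot: [-1.127, -0.004, -0.433]
wrist_force: [-0.4, -0.2, -1.6]
finger_gap: 86.1
t10.65 pos [ 463.9 -159.3  231.6] gap 86.1 F [-0.42 -0.17 -1.6 ] q [-0.64  0.17  1.69  0.44  1.38 -0.31]
shift [-1.8 32.9 65.5] turn [-25.4  -0.3   0.3]
```

```bash
python3 -m handwheel '[[[-2,33,65,-25,0,0,1],[-2,33,65,-25,0,0,1],[-2,33,65,-25,0,0,1],[-2,33,65,-25,0,0,1],[-2,33,65,-25,0,0,1]]]'; python3 -c "
from h import *
s,p,d=snap('wrist','wrist7'); q=cloud('wrist',d,s)
m=(np.hypot(q[...,0]-493,q[...,1]+92)<60)&(q[...,2]>124)&(q[...,2]<138);P=q[m]; print(len(P),cv2.minAreaRect(P[:,:2].astype(np.float32)),P[:,2].max())
s,p,d=snap('top','top7'); q=cloud('top',d)
m=(np.hypot(q[...,0]-493,q[...,1]+92)<60)&(q[...,2]>124)&(q[...,2]<138);P=q[m]; print(len(P))
F=[];M=[]
for i in range(3):
  s=read_state(); F.append(s['wrist_force']);M.append(s['moment']); imaging.camera('top')
print(np.mean(F,0),np.mean(M,0))
"; python3 g.py 493 -92 89 -24.4
```

```text
clock: 11.07
eef_pos: [493.2, -89.6, 229.5]
eef_rot: [-1.568, -0.005, -0.428]
wrist_force: [-0.8, 0.1, -1.0]
finger_gap: 94.0
1039 ((493.1416931152344, -92.55569458007812), (30.658937454223633, 29.506816864013672), 66.06033325195312) 132.2591241707849
0
[-0.24063473 -0.02930558 -0.04418544] [-0.06682888  0.09622971 -0.01302489]
t11.32 pos [492.3 -92.9 229.3] gap 94.2 F [-0.19  0.42 -0.19] q [-0.26  0.17  1.64  0.01  1.32  0.17]
shift [-3.000e-01  1.403e+02 -1.000e-01] turn [-0.5 -0.5  0.2]
```

View pics/wrist7.png

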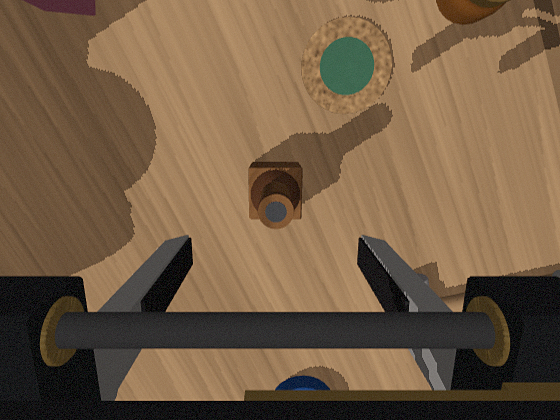

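The neck is centred at (275,211) in the image, at world (493.1,-92.6). I'll descend, grip and lift.

```bash
python3 -m handwheel '[[[0,40,0,0,0,0,1],[0,80,0,0,0,0,1],[0,115,0,0,0,0,1],[0,139,0,0,0,0,1],[0,139,0,0,0,0,1]]]'; for i in 1; do python3 g.py 493 -92.5 89 -24.4; done;  python3 -m handwheel '[[[0,0,0,0,0,0,-1],[0,0,0,0,0,0,-1],[0,0,0,0,0,0,-1],[0,0,0,0,0,0,-1],[0,0,0,0,0,0,-1]]]' 40
```

```text
clock: 11.73
eef_pos: [490.6, -92.3, 85.8]
eef_rot: [-1.562, 0.004, -0.437]
wrist_force: [0.1, -1.9, -0.0]
finger_gap: 94.0
t11.73 pos [490.6 -92.3  85.8] gap 94.0 F [ 0.11 -1.9  -0.02] q [-0.26  0.34  1.79  0.01  1.01  0.17]
shift [ 2.3 -3.2  0.9] turn [-0.5 -0.6 -0.2]
clock: 12.15
eef_pos: [491.1, -92.5, 87.0]
eef_rot: [-1.562, 0.002, -0.437]
wrist_force: [0.1, -0.6, 0.0]
finger_gap: 64.0
```

```bash
python3 -m handwheel '[[[0,0,0,0,0,0,-1],[0,0,0,0,0,0,-1],[0,0,0,0,0,0,-1],[0,0,0,0,0,0,-1],[0,0,0,0,0,0,-1]]]' 40; python3 -m handwheel '[[[0,0,0,0,0,0,-1],[0,0,0,0,0,0,-1],[0,0,0,0,0,0,-1]]]'
```

```text
clock: 12.57
eef_pos: [491.3, -92.5, 87.1]
eef_rot: [-1.561, 0.002, -0.437]
wrist_force: [1.8, -1.2, 0.3]
finger_gap: 30.9
clock: 12.82
eef_pos: [491.2, -92.5, 87.0]
eef_rot: [-1.562, 0.002, -0.436]
wrist_force: [-0.6, -0.3, -1.7]
finger_gap: 29.5
```

```bash
cat > w.py <<'E'
from h import *
F=[];M=[]
for i in range(16):
  s=read_state(); F.append(s['wrist_force']);M.append(s['moment']); imaging.camera('top')
F=np.array(F); print('F',F.mean(0).round(2),'sd',F.std(0).round(2),'t',s['clock'],'pos',s['eef_pos'],s['finger_gap'], 'eff',s['effort'].round(2))
E
python3 -m handwheel '[[[0,-12,0,0,0,0,-1],[0,-28,0,0,0,0,-1],[0,-42,0,0,0,0,-1],[0,-55,0,0,0,0,-1],[0,-55,0,0,0,0,-1]]]'; python3 w.py; python3 v.py wrist8 493 -92.5
```

```text
clock: 13.23
eef_pos: [491.8, -93.2, 143.8]
eef_rot: [-1.561, -0.001, -0.436]
wrist_force: [-0.0, 0.3, -4.2]
finger_gap: 29.9
F [ 0.12  0.12 -4.69] sd [0.42 0.57 0.52] t 13.9833 pos [491.06277123 -92.97012747 141.9269337 ] 29.422382941204482 eff [ -0.   -50.33 -34.14   0.11   0.     0.  ]
60 54 a 27.4 27.5 27.8
70 53 a 27.4 27.5 27.7
80 57 a 27.3 27.6 27.8
90 84 a 27.3 27.6 27.8
100 78 a 27.3 27.6 27.8
110 309 a 21.3 25.7 27.8
120 706 a 9.2 18.0 25.2
130 159 a 9.2 13.7 14.7
140 183 a 9.0 13.7 14.8
150 222 a 8.9 13.6 14.9
160 266 a 8.5 13.7 14.9
170 284 a 8.8 13.7 15.0
180 1263 a -11.5 8.9 15.5
190 1678 a -10.5 1.3 14.9
```

View pics/wrist8.png

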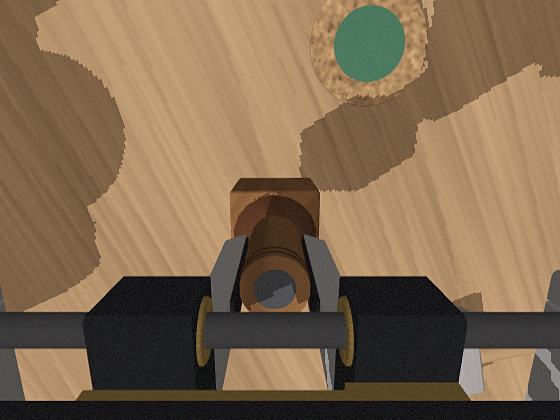

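A weighs about 4.7 N, or 0.48 kg. Since no stand weighs more than 0.52 kg and they differ by at least 0.12 kg, A should be the heavier. B still has to be weighed, so I put A back down.

```bash
python3 -m handwheel '[[[0,15,0,0,0,0,-1],[0,30,0,0,0,0,-1],[0,42,0,0,0,0,-1],[0,50,0,0,0,0,-1],[0,52,0,0,0,0,-1]]]';python3 -m handwheel '[[[0,1,0,0,0,0,-1],[0,2,0,0,0,0,-1],[0,2,0,0,0,0,-1]]]'
```

```text
clock: 14.5
eef_pos: [490.6, -92.4, 88.8]
eef_rot: [-1.562, 0.004, -0.437]
wrist_force: [-0.6, 0.1, -4.6]
finger_gap: 29.4
clock: 14.75
eef_pos: [490.9, -92.4, 87.2]
eef_rot: [-1.562, 0.003, -0.437]
wrist_force: [0.4, 0.1, -4.7]
finger_gap: 29.8
```

```bash
python3 -m handwheel '[[[0,0.5,0,0,0,0,-1],[0,1,0,0,0,0,-1],[0,1,0,0,0,0,-1]]]'
```

```text
clock: 15.0
eef_pos: [491.2, -92.5, 87.0]
eef_rot: [-1.562, 0.002, -0.437]
wrist_force: [-2.3, 1.4, 3.7]
finger_gap: 29.5
```

In contact. I release and rise.

```bash
python3 -m handwheel '[[[0,0,0,0,0,0,1],[0,0,0,0,0,0,1],[0,0,0,0,0,0,1],[0,0,0,0,0,0,1],[0,0,0,0,0,0,1]]]'; python3 -m handwheel '[[[0,-30,0,0,0,0,1],[0,-70,0,0,0,0,1],[0,-110,0,0,0,0,1],[0,-143,0,0,0,0,1],[0,-143,0,0,0,0,1]]]'; python3 v.py wrist9 493 -92.5; python3 g.py 494 195 230 103.3; python3 g.py 494 195 230 -76.7
```

```text
clock: 15.42
eef_pos: [491.3, -92.5, 87.0]
eef_rot: [-1.561, 0.002, -0.436]
wrist_force: [0.3, -0.6, -0.4]
finger_gap: 59.4
clock: 15.83
eef_pos: [492.9, -94.3, 236.6]
eef_rot: [-1.56, -0.008, -0.436]
wrist_force: [0.1, -0.7, 0.8]
finger_gap: 91.8
10 6 a 28.0 28.0 28.0
20 18 a 27.8 28.0 28.1
30 18 a 27.8 27.9 28.1
40 18 a 27.8 28.0 28.1
50 27 a 27.3 27.9 28.1
60 225 a 9.9 22.1 27.6
70 90 a 9.6 15.1 19.3
80 34 a 10.0 14.0 15.2
90 29 a 9.2 14.1 15.0
100 38 a 9.4 14.1 15.1
110 40 a 10.2 14.2 15.1
120 32 a 10.0 14.3 15.7
130 756 a -15.0 0.8 15.5
t15.88 pos [492.1 -94.1 233. ] gap 93.2 F [-0.56  0.6  -0.94] q [-0.27  0.17  1.63  0.01  1.33  0.17]
shift [-120.5    5.3  262.8] turn [-1.000e-01 -1.283e+02  8.000e-01]
t15.88 pos [492.1 -94.1 233. ] gap 93.2 F [-0.56  0.6  -0.94] q [-0.27  0.17  1.63  0.01  1.33  0.17]
shift [-120.5    5.3  262.8] turn [-0.7 51.7 -0.1]
```

View pics/wrist9.png

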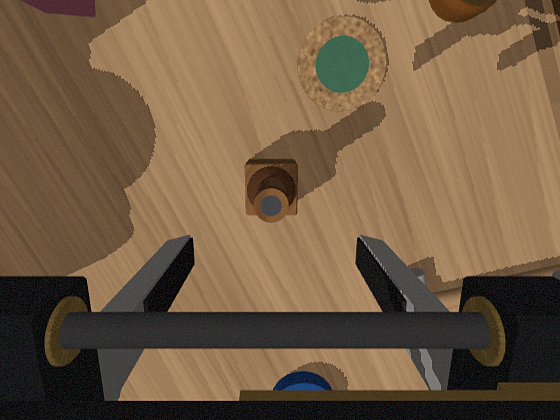

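```bash
python3 -m handwheel '[[[-120,5,263,0,52,0,1],[-120,5,263,0,52,0,1],[-120,5,263,0,52,0,1],[-120,5,263,0,52,0,1],[-120,5,263,0,52,0,1]]]'; python3 g.py 494 195 230 -76.7
```

```text
clock: 16.3
eef_pos: [493.1, 90.5, 228.7]
eef_rot: [-1.563, 0.005, -0.99]
wrist_force: [-0.5, -0.7, -0.7]
finger_gap: 93.7
t16.30 pos [493.1  90.5 228.7] gap 93.7 F [-0.46 -0.69 -0.72] q [0.1  0.18 1.64 0.01 1.32 1.09]
shift [-86.9  -0.4  58. ] turn [-0.4 20.  -0.4]
```

```bash
python3 -m handwheel '[[[-87,0,58,0,20,0,1],[-87,0,58,0,20,0,1],[-87,0,58,0,20,0,1],[-87,0,58,0,20,0,1]]]'; python3 -c "
from h import *
s,p,d=snap('wrist','wrist10'); q=cloud('wrist',d,s)
m=(np.hypot(q[...,0]-494,q[...,1]-195)<60)&(q[...,2]>124)&(q[...,2]<138);P=q[m]; print(len(P),cv2.minAreaRect(P[:,:2].astype(np.float32)),P[:,2].max())
"; python3 g.py 494 195 88 -76.7
```

```text
clock: 16.63
eef_pos: [492.9, 199.3, 227.8]
eef_rot: [-1.567, 0.008, -1.347]
wrist_force: [-0.5, -0.5, 0.4]
finger_gap: 94.1
1062 ((493.70794677734375, 194.74423217773438), (29.8211727142334, 30.048139572143555), 60.64258575439453) 132.38737143309834
t16.68 pos [493.1 197.1 227.8] gap 94.1 F [-0.1  -1.37  1.1 ] q [0.31 0.24 1.56 0.01 1.34 1.64]
shift [ 3.300e+00  1.398e+02 -1.000e-01] turn [-0.2 -0.  -0.4]
```

View pics/wrist10.png

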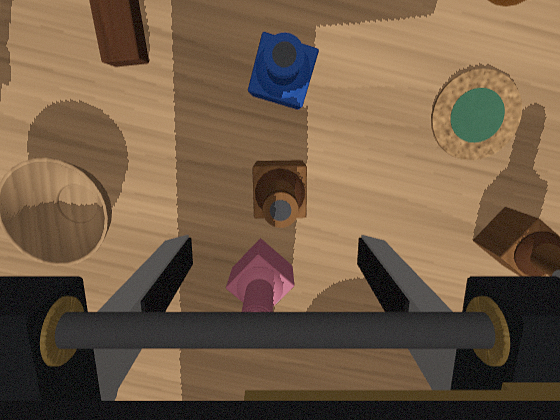

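```bash
python3 -m handwheel '[[[2,40,0,0,0,0,1],[2,80,0,0,0,0,1],[2,115,0,0,0,0,1],[2,138,0,0,0,0,1],[2,138,0,0,0,0,1]]]'; python3 g.py 494 195 88 -76.7;  python3 -m handwheel '[[[0,0,0,0,0,0,-1],[0,0,0,0,0,0,-1],[0,0,0,0,0,0,-1],[0,0,0,0,0,0,-1],[0,0,0,0,0,0,-1]]]' 40
```

```text
clock: 17.1
eef_pos: [491.1, 194.5, 84.4]
eef_rot: [-1.576, 0.007, -1.338]
wrist_force: [-0.7, 1.1, 0.3]
finger_gap: 93.9
t17.10 pos [491.1 194.5  84.4] gap 93.9 F [-0.73  1.1   0.33] q [0.3  0.4  1.71 0.01 1.04 1.64]
shift [ 0.1 -3.6  2.9] turn [ 0.3  0.1 -0.4]
clock: 17.52
eef_pos: [491.6, 194.6, 85.6]
eef_rot: [-1.575, 0.007, -1.337]
wrist_force: [0.3, -0.4, -0.3]
finger_gap: 63.8
```

```bash
python3 -m handwheel '[[[0,0,0,0,0,0,-1],[0,0,0,0,0,0,-1],[0,0,0,0,0,0,-1],[0,0,0,0,0,0,-1],[0,0,0,0,0,0,-1]]]' 40; python3 -m handwheel '[[[0,0,0,0,0,0,-1],[0,0,0,0,0,0,-1],[0,0,0,0,0,0,-1]]]'
```

```text
clock: 17.93
eef_pos: [491.6, 194.6, 85.6]
eef_rot: [-1.574, 0.007, -1.337]
wrist_force: [0.0, 0.7, 0.0]
finger_gap: 31.1
clock: 18.18
eef_pos: [491.6, 194.6, 85.6]
eef_rot: [-1.575, 0.007, -1.337]
wrist_force: [0.6, 0.4, 0.0]
finger_gap: 29.5
```

```bash
python3 -m handwheel '[[[0,-12,0,0,0,0,-1],[0,-28,0,0,0,0,-1],[0,-42,0,0,0,0,-1],[0,-55,0,0,0,0,-1],[0,-55,0,0,0,0,-1]]]'; python3 w.py; python3 v.py wrist11 493.7 194.7
```

```text
clock: 18.6
eef_pos: [492.7, 194.5, 142.6]
eef_rot: [-1.571, 0.007, -1.337]
wrist_force: [0.1, -0.1, -2.0]
finger_gap: 29.4
F [ 0.17  0.13 -2.53] sd [0.37 0.49 0.53] t 19.35 pos [491.91159287 194.26617209 140.55123057] 29.112077161718467 eff [-0.000e+00 -5.354e+01 -3.377e+01  3.000e-02 -7.000e-02 -0.000e+00]
60 53 a 27.9 28.1 28.3
70 54 a 27.8 28.1 28.4
80 67 a 27.8 28.1 28.4
90 82 a 27.8 28.1 28.4
100 89 a 27.8 28.1 28.4
110 305 a 22.4 26.5 28.4
120 721 a 11.0 18.7 25.6
130 169 a 10.4 14.2 15.6
140 203 a 10.2 14.2 15.5
150 233 a 9.7 14.2 15.5
160 284 a 10.0 14.3 15.6
170 308 a 10.3 14.3 15.5
180 1068 a -9.9 11.0 15.8
190 1862 a -9.3 2.4 15.3
```

B weighs 2.5 N (0.26 kg), so A is the heavier. I put B back down.

```bash
python3 -m handwheel '[[[0,15,0,0,0,0,-1],[0,30,0,0,0,0,-1],[0,42,0,0,0,0,-1],[0,50,0,0,0,0,-1],[0,52,0,0,0,0,-1]]]';python3 -m handwheel '[[[0,1,0,0,0,0,-1],[0,2,0,0,0,0,-1],[0,2,0,0,0,0,-1]]]';python3 -m handwheel '[[[0,0.5,0,0,0,0,-1],[0,1,0,0,0,0,-1],[0,1,0,0,0,0,-1]]]'
```

```text
clock: 19.87
eef_pos: [491.1, 194.4, 87.4]
eef_rot: [-1.576, 0.007, -1.337]
wrist_force: [-0.3, -0.3, -2.5]
finger_gap: 29.6
clock: 20.12
eef_pos: [491.3, 194.5, 85.8]
eef_rot: [-1.576, 0.007, -1.337]
wrist_force: [-0.4, -0.0, -1.7]
finger_gap: 29.2
clock: 20.37
eef_pos: [491.7, 194.7, 85.6]
eef_rot: [-1.574, 0.007, -1.337]
wrist_force: [-1.8, 0.0, 4.8]
finger_gap: 29.5
```

```bash
python3 -m handwheel '[[[0,0,0,0,0,0,1],[0,0,0,0,0,0,1],[0,0,0,0,0,0,1],[0,0,0,0,0,0,1],[0,0,0,0,0,0,1]]]'; python3 -m handwheel '[[[0,-30,0,0,0,0,1],[0,-70,0,0,0,0,1],[0,-110,0,0,0,0,1],[0,-143,0,0,0,0,1],[0,-143,0,0,0,0,1]]]'; python3 v.py wrist12 493.7 194.7; python3 g.py 493 -92 230 -24.4
```

```text
clock: 20.78
eef_pos: [491.7, 194.6, 85.5]
eef_rot: [-1.575, 0.007, -1.337]
wrist_force: [-0.5, 0.7, 0.2]
finger_gap: 59.7
clock: 21.2
eef_pos: [494.4, 194.4, 235.3]
eef_rot: [-1.564, 0.008, -1.337]
wrist_force: [-0.1, 0.6, 0.7]
finger_gap: 92.1
10 17 a 27.7 27.9 28.0
20 18 a 27.7 27.8 28.0
30 18 a 27.7 27.8 28.0
40 18 a 27.7 27.9 28.1
50 31 a 24.1 27.7 27.9
60 234 a 13.0 21.9 27.5
70 83 a 11.0 14.6 21.4
80 33 a 11.2 14.1 14.9
90 34 a 11.2 14.0 15.0
100 42 a 11.4 14.0 15.0
110 45 a 11.0 13.9 15.0
120 35 a 11.4 14.2 15.3
130 774 a -14.7 1.1 15.4
t21.25 pos [493.5 194.1 231.7] gap 93.4 F [ 0.89  0.01 -0.96] q [0.3  0.24 1.55 0.01 1.34 1.64]
shift [278.3  -0.5 -66.7] turn [ -0.3 -52.2  -0.3]
```

View pics/wrist12.png

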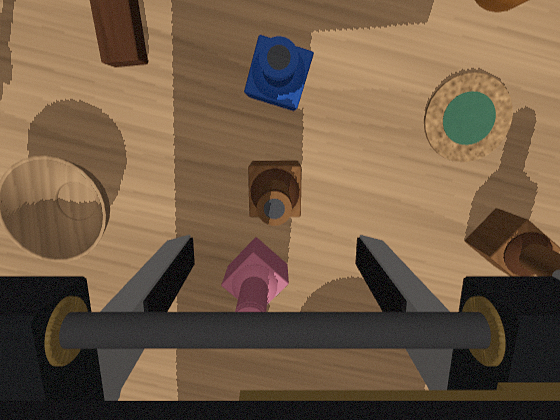

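B stands upright and free. Back to A.

```bash
python3 -m handwheel '[[[278,0,-67,0,-52,0,1],[278,0,-67,0,-52,0,1],[278,0,-67,0,-52,0,1],[278,0,-67,0,-52,0,1],[278,0,-67,0,-52,0,1]]]';  python3 g.py 493 -92 230 -24.4
```

```text
clock: 21.67
eef_pos: [492.4, 7.2, 227.8]
eef_rot: [-1.569, 0.007, -0.777]
wrist_force: [1.1, -0.6, 0.2]
finger_gap: 94.0
t21.67 pos [492.4   7.2 227.8] gap 94.0 F [ 1.13 -0.56  0.16] q [-0.06  0.16  1.66  0.01  1.33  0.71]
shift [ 70.   -2.9 -70.3] turn [ -0.2 -20.1  -0.4]
```

```bash
python3 -m handwheel '[[[70,-3,-70,0,-20,-0.4,1],[70,-3,-70,0,-20,-0.4,1],[70,-3,-70,0,-20,-0.4,1],[70,-3,-70,0,-20,-0.4,1],[70,-3,-70,0,-20,-0.4,1]]]'; python3 -c "
from h import *
s,p,d=snap('wrist','wrist13'); q=cloud('wrist',d,s)
m=(np.hypot(q[...,0]-493,q[...,1]+92)<60)&(q[...,2]>124)&(q[...,2]<138);P=q[m]; print(len(P),cv2.minAreaRect(P[:,:2].astype(np.float32)),P[:,2].max())
m=(p[...,1].astype(int)>p[...,0]+20)&(abs(q[...,0]-621)<70)&(abs(q[...,1]+4)<60);P=q[m];print('pad',len(P),P.mean(0),cv2.minAreaRect(P[:,:2].astype(np.float32)))
"; python3 g.py 493 -92.5 88 -24.4
```

```text
clock: 22.08
eef_pos: [492.7, -92.7, 228.7]
eef_rot: [-1.568, 0.001, -0.431]
wrist_force: [-0.6, 0.8, -0.7]
finger_gap: 93.9
1046 ((491.6483459472656, -91.34956359863281), (29.608068466186523, 30.083410263061523), 68.47335815429688) 132.37139521852663
pad 2463 [620.05495688  -4.20954287   5.7732495 ] ((619.6822509765625, -4.568965911865234), (59.06001663208008, 58.19764709472656), 19.446229934692383)
t22.13 pos [492.8 -91.7 229. ] gap 94.2 F [-0.53  0.51  0.47] q [-0.26  0.18  1.63  0.    1.33  0.17]
shift [  0.6 141.   -1.1] turn [-0.2 -0.3 -0. ]
```

```bash
python3 -m handwheel '[[[0,40,0,0,0,0,1],[0,80,0,0,0,0,1],[0,115,0,0,0,0,1],[0,139,0,0,0,0,1],[0,139,0,0,0,0,1]]]'; python3 g.py 492 -92 88 -24.4;  python3 -m handwheel '[[[0,0,0,0,0,0,-1],[0,0,0,0,0,0,-1],[0,0,0,0,0,0,-1],[0,0,0,0,0,0,-1],[0,0,0,0,0,0,-1]]]' 45
```

```text
clock: 22.55
eef_pos: [490.4, -89.3, 85.1]
eef_rot: [-1.569, 0.009, -0.432]
wrist_force: [-1.1, 0.6, -0.9]
finger_gap: 93.8
t22.55 pos [490.4 -89.3  85.1] gap 93.8 F [-1.11  0.65 -0.92] q [-0.26  0.34  1.79  0.    1.02  0.17]
shift [ 2.6 -2.9 -1.8] turn [-0.1 -0.4 -0.5]
clock: 22.97
eef_pos: [490.9, -89.3, 86.2]
eef_rot: [-1.569, 0.007, -0.432]
wrist_force: [0.7, -0.2, 0.0]
finger_gap: 63.6
```

```bash
python3 -m handwheel '[[[0,0,0,0,0,0,-1],[0,0,0,0,0,0,-1],[0,0,0,0,0,0,-1],[0,0,0,0,0,0,-1],[0,0,0,0,0,0,-1]]]' 45; python3 -m handwheel '[[[0,0,0,0,0,0,-1],[0,0,0,0,0,0,-1],[0,0,0,0,0,0,-1]]]'; python3 -m handwheel '[[[0,-15,0,0,0,0,-1],[0,-40,0,0,0,0,-1],[0,-70,0,0,0,0,-1],[0,-98,0,0,0,0,-1],[0,-105,0,0,0,0,-1]]]';  python3 g.py 620 -4 192 -24.4
```

```text
clock: 23.38
eef_pos: [491.0, -89.4, 86.3]
eef_rot: [-1.569, 0.007, -0.432]
wrist_force: [1.5, -0.0, 1.4]
finger_gap: 30.8
clock: 23.63
eef_pos: [491.0, -89.4, 86.4]
eef_rot: [-1.569, 0.007, -0.432]
wrist_force: [-0.5, 0.8, 1.4]
finger_gap: 29.5
clock: 24.05
eef_pos: [492.6, -90.2, 194.9]
eef_rot: [-1.568, 0.002, -0.432]
wrist_force: [0.7, -0.6, -5.0]
finger_gap: 29.7
t24.05 pos [492.6 -90.2 194.9] gap 29.7 F [ 0.72 -0.58 -5.04] q [-0.26  0.21  1.68  0.    1.25  0.18]
shift [ 79.6   3.1 131.6] turn [-0.2 -0.4 -0.1]
```

```bash
python3 -m handwheel '[[[8,0,13,0,0,0,-1],[22,0,37,0,0,0,-1],[38,0,63,0,0,0,-1],[54,1,89,0,0,0,-1],[66,1,110,0,0,0,-1]]]';  python3 -m handwheel '[[[8,0,14,0,0,0,-1],[13,0,21,0,0,0,-1],[13,0,21,0,0,0,-1],[13,0,21,0,0,0,-1]]]'; python3 g.py 620 -4 192 -24.4
```

```text
clock: 24.47
eef_pos: [599.5, -16.7, 191.8]
eef_rot: [-1.568, 0.004, -0.432]
wrist_force: [0.1, -0.8, -5.1]
finger_gap: 29.8
clock: 24.8
eef_pos: [619.5, -3.4, 190.6]
eef_rot: [-1.569, 0.006, -0.432]
wrist_force: [0.1, -0.1, -4.1]
finger_gap: 29.3
t24.80 pos [619.5  -3.4 190.6] gap 29.3 F [ 0.15 -0.06 -4.05] q [-0.07  0.48  1.33  0.    1.34  0.37]
shift [ 0.7 -1.4 -0.3] turn [-0.1 -0.4 -0.3]
```

```bash
python3 -m handwheel '[[[0,0,0,0,0,0,-1],[0,0,0,0,0,0,-1],[0,0,0,0,0,0,-1]]]'; python3 v.py wrist14 620 -4; python3 -c "
from h import *
from m import *
Q,C=run('14')
q=Q[1]; m=(np.hypot(q[...,0]-620,q[...,1]+4)<45)&(q[...,2]>60)&(q[...,2]<165); P=q[m]
for z in range(95,165,10):
  k=abs(P[:,2]-z)<5
  if k.sum()>5: print(z,k.sum(),P[k,:2].min(0).round(1),P[k,:2].max(0).round(1))
for n,c,z0,z1 in(('b',(493.7,194.7),51,135),('glue',(728,199),20,160),('blue',(610,220),51,135),('pink',(384,193),51,135)):
  for i in(0,1):
    P=sel(Q,C,c,50,z0,z1)[i][0]; print(n,i,len(P), P.mean(0).round(1) if len(P) else '')
s=read_state();print(s['clock'],s['qd'].round(3),s['wrist_force'],s['finger_gap'])
"
```

```text
clock: 25.05
eef_pos: [619.0, -4.0, 190.8]
eef_rot: [-1.569, 0.006, -0.433]
wrist_force: [0.1, 0.3, -4.6]
finger_gap: 29.5
10 446 a 9.4 25.6 48.5
110 50 a 25.5 25.6 25.9
120 56 a 25.3 25.7 26.0
130 82 a 25.4 25.7 26.0
140 86 a 25.4 25.7 26.1
150 89 a 25.4 25.7 26.1
160 339 a 18.5 23.5 26.1
170 687 a 7.9 15.8 23.0
180 180 a 7.8 11.8 13.0
190 202 a 7.4 11.9 13.1
200 239 a 7.8 11.8 13.1
210 293 a 7.9 11.9 13.1
105 38 [582.9 -40.2] [639.9 -18.1]
115 80 [581.4 -40.5] [653.8   8.2]
125 78 [582.9 -41.2] [651.5   3.1]
135 81 [581.7 -42.6] [646.5  -8.2]
145 83 [582.  -40.1] [644.1 -13.2]
155 140 [581.4 -41.8] [650.5  30.4]
b 0 314 [490.4 193.3  82.7]
b 1 474 [491.  185.1  84.8]
glue 0 323 [728.  202.8  96.7]
glue 1 295 [739.7 186.6  71.7]
blue 0 310 [605.1 216.7  83.6]
blue 1 426 [606.4 209.4  84.7]
pink 0 318 [383.2 191.   79.6]
pink 1 501 [382.8 181.9  84.6]
25.2 [ 0.004  0.004 -0.005 -0.     0.001  0.001] [ 1.01034526 -0.28373098 -3.7583659 ] 29.48801222479892
```

View pics/side14.png

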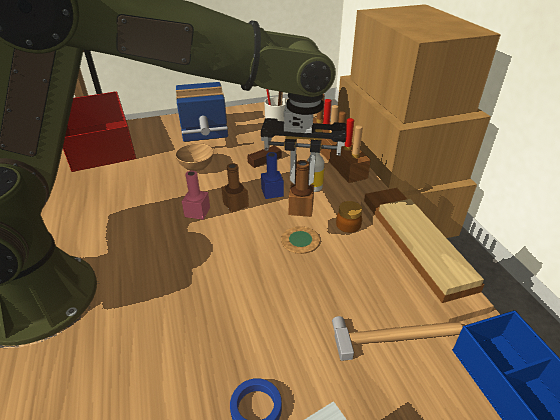

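View pics/wrist14.png

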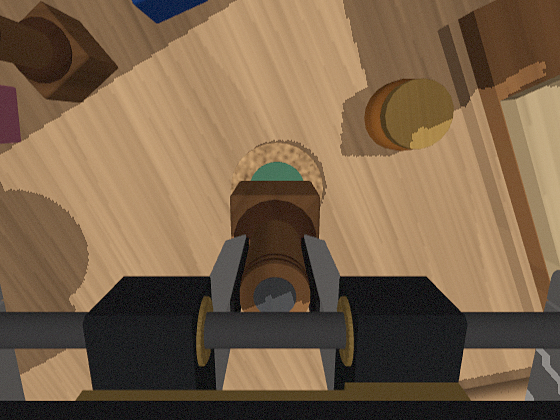

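Stand A is held upright and still over the pad (axis within 3 mm of its centre, foot about 100 mm above it). B and the bystanders look where they belong, so I hand in.

```bash
python3 -c "
from h import *
print(order.sign_off())"
```

```text
the job is handed in; nothing more can be done
None
```

I stood the fallen stand up and released it, then weighed both. The run ended at 25.2 s of the 72 s allowed. The gripper was holding the fallen stand (A), which is the heavier one, over the cork pad. The sign-off reports no verdict.

- **Weights:** A read 4.7 N (about 0.48 kg) and B read 2.5 N (about 0.26 kg). Each figure is the mean of 16 readings with about 0.5 N of noise per reading.
- **Slip while righting A:** it swung about 28° too far in the fingers when I turned it up. I saw this in the wrist camera and tilted the tool back, and A was upright to within about 1° before I set it down.
- **Last checks on A:** upright and still, its axis about 3 mm from the pad's centre, and its foot about 100 mm above the pad. The grip was set to 45 N.
- **Last checks on B:** standing upright and free on the bench, measured from the wrist view just after release and seen again in the final side picture.
- **Bystanders:** none looked moved in the last side picture. I did not measure them all: only the glue was re-measured, and its top-camera reading matched the first one to about 4 mm. The two cameras' centroids for the glue differed by about 20 mm, because they see different sides of it and other things partly block the view.

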